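# Find the softest sprung rest for a thin glass platter and mark it

### The arm

A 7-joint arm with a two-finger parallel gripper is mounted at the origin on the work surface. World frame = base frame: x ahead of the robot, y to its left, z up, the work surface at z = 0. Lengths are in m, angles in rad, forces in N, time in s.
With the tool pointing down it reaches from about 0.425 to 0.95 m from the base axis. Payload 4.7 kg.
Tool frame: the origin (TCP) lies on the centre line of the jaws, within the pads' length; the fingertips stand 17 mm ahead of it and the grasp point (between the pads) lies 2 mm behind it; z points along the fingers, x is the direction in which the jaws open and shut, and the axes are right-handed (so a half turn about z gives the same grasp; the last joint's range is limited). The gripper opens to 85 mm and grips with 20 to 120 N. Pads are 22 mm wide; open, the fingers measure 114 mm over their backs; the gripper's body (76 mm by 85 mm) begins 54 mm behind the grasp point. The pads swing forward as they close: fully open they stand 13 mm farther back than shut.
Start: joints at [1.25, 0.469, -0.049, 1.532, 0.024, 1.141, -0.082], TCP at [0.194, -0.646, 0.248] pointing down, gripper open.
Joint ranges: [-2.59, 2.59], [-0.33, 1.99], [-1.39, 1.29], [0.1, 2.45], [-1.04, 4.18], [0.21, 1.99], [-2.66, 2.66]. Speed limits (rad/s): [2.57, 2.57, 3.14, 3.14, 3.14, 3.14, 3.14].

### API

Orientations are given as a unit quaternion [x, y, z, w].
In Python, from plant import bot, vision gives the robot as it stands.
- The arm moves only by the tool step_arm, never from a script. Its argument "deltas" is a list of rows, each a list of 7 numbers: the shift along the tool's x, y, z in units of 0.3 m (1.0 is 0.3 m), then the turn, a rotation vector about the tool's x, y, z in units of 30 degrees (1.0 is 30 degrees), then the closure, from 0 (fully open) to 1 (shut). In form: [[dx, dy, dz, wx, wy, wz, grip], ...]. A call has 1 to 5 rows; each row is the pose to reach, as a shift and turn from the pose commanded when the call began, along the tool's axes at that moment; what a row does not reach only later rows make up. A row lasts 1/10 s, in which the tool goes at most 50 mm and 8.59 degrees, less where a joint would pass 70% of its speed; a pose out of reach is approached as far as the arm can. A call with a number of a shift or a turn outside -1 to 1 is refused whole. A call with a gripper value outside its range is refused whole. The fingers move at their own pace and stop on an object; "grip_force" is the grip in N (left out, the last holds). Time passes only in rows, so rows that repeat a pose let the fingers close. It gives the time, the measured TCP pose, the force and the opening at its end, in the units of the state.
- bot.sense(): the state, without advancing time (a new reading comes with each control period).
- vision.capture(name): name is "scene" or "side" or "wrist"; returns a dict with "img" (480x640x3 uint8, red, green, blue), "z_map" (480x640 float32, m along the optical axis (not along the pixel's ray), 0 where there is no reading), "K" (3x3 intrinsics, pixels), "R" (3x3) and "t" (3): a world point X has camera coordinates R X + t; the wrist camera has in their place "mount" (4x4, takes a point from camera to tool coordinates, whose origin is the TCP and whose axes are the tool frame's). Camera axes: x right, y down, z forward; pixel columns grow to the right and rows downward; lengths in m; the calibration is good to about 2 mm. A picture is of the moment at which its call begins: read the wrist's pose just before it.
- bot.hand_in(): hands the job in, once; it reports no verdict.
The state is a dict: "t": time; "joints": joint angles; "dq": joint speeds; "joint_efforts": joint torques, N m; "position": TCP position; "tcp_rot": TCP orientation; "ft_force": force on the tool from outside, world axes, zero at the start; "wrist_torque": the same for the moment, N m; "opening": finger opening in m.
Only numpy, scipy, OpenCV 4.12 (cv2) and the standard library are available. Lean on these libraries where they do the work, as an engineer would, in place of code of your own. Each camera call takes 0.05 s, during which the arm holds its last target.

### The job

A thin glass platter is to go on the softest of the three sprung display rests, which look alike. With the fingertips, press each felt pad some 5 mm or more down to feel its spring, one after another from your left (+y) to your right, then push the white tag of the softest one fully down and leave the other two tags up. Do not lift, shift or tip the rests, and leave the glassware and the spoon alone.

Things in the scene. Friction and masses are not known exactly. Their poses are not given: they have to be found in the camera images.
- stand_a: One of three identical-looking loose display rests (letters tell neither place nor stiffness): beech base 170 x 90 x 20 mm, about 0.9 kg, with a round sprung pad near its -x end and a sliding tag near its +x end. Origin: centre of its underside; x from pad to tag, z up. They stand in a row along world y (left is +y), about 0.2 m apart, each turned up to 0.45 rad.
- pad_a_top (a point): Centre of the felt top face of the round pad (60 mm diameter) of stand_a, 42 mm from the stand's centre along its -x, 56 mm above the table when not pressed. It moves down with the pad.
- pad_a (a joint): How far the pad of stand_a is pressed straight down, m: 0 at rest, 0.012 at its stop; it springs back. The three pads differ clearly in stiffness: pressed 7 mm in, they push back with something between about 2 and 11 N, each with about half or less the force of the next stiffer one.
- tag_a_top (a point): Centre of the flat top of the white tag of stand_a (thumb plate 22 x 46 mm, long way across the stand, over a slat that runs between two wooden guides), 48 mm from the stand's centre along its +x, 78 mm above the table while up. It moves down with the tag.
- tag_a (a joint): How far the tag of stand_a has been pushed straight down, m: 0 up, 0.020 fully down at its stop. It slides with about 2.5 N of friction and stays where it is left. Only the softest rest lets its tag go fully down; on the other two the tag catches half-way, at 0.010, and stays there as a wrong mark.
- stand_b: One of three identical-looking loose display rests (letters tell neither place nor stiffness): beech base 170 x 90 x 20 mm, about 0.9 kg, with a round sprung pad near its -x end and a sliding tag near its +x end. Origin: centre of its underside; x from pad to tag, z up. They stand in a row along world y (left is +y), about 0.2 m apart, each turned up to 0.45 rad.
- pad_b_top (a point): Centre of the felt top face of the round pad (60 mm diameter) of stand_b, 42 mm from the stand's centre along its -x, 56 mm above the table when not pressed. It moves down with the pad.
- pad_b (a joint): How far the pad of stand_b is pressed straight down, m: 0 at rest, 0.012 at its stop; it springs back. The three pads differ clearly in stiffness: pressed 7 mm in, they push back with something between about 2 and 11 N, each with about half or less the force of the next stiffer one.
- tag_b_top (a point): Centre of the flat top of the white tag of stand_b (thumb plate 22 x 46 mm, long way across the stand, over a slat that runs between two wooden guides), 48 mm from the stand's centre along its +x, 78 mm above the table while up. It moves down with the tag.
- tag_b (a joint): How far the tag of stand_b has been pushed straight down, m: 0 up, 0.020 fully down at its stop. It slides with about 2.5 N of friction and stays where it is left. Only the softest rest lets its tag go fully down; on the other two the tag catches half-way, at 0.010, and stays there as a wrong mark.
- stand_c: One of three identical-looking loose display rests (letters tell neither place nor stiffness): beech base 170 x 90 x 20 mm, about 0.9 kg, with a round sprung pad near its -x end and a sliding tag near its +x end. Origin: centre of its underside; x from pad to tag, z up. They stand in a row along world y (left is +y), about 0.2 m apart, each turned up to 0.45 rad.
- pad_c_top (a point): Centre of the felt top face of the round pad (60 mm diameter) of stand_c, 42 mm from the stand's centre along its -x, 56 mm above the table when not pressed. It moves down with the pad.
- pad_c (a joint): How far the pad of stand_c is pressed straight down, m: 0 at rest, 0.012 at its stop; it springs back. The three pads differ clearly in stiffness: pressed 7 mm in, they push back with something between about 2 and 11 N, each with about half or less the force of the next stiffer one.
- tag_c_top (a point): Centre of the flat top of the white tag of stand_c (thumb plate 22 x 46 mm, long way across the stand, over a slat that runs between two wooden guides), 48 mm from the stand's centre along its +x, 78 mm above the table while up. It moves down with the tag.
- tag_c (a joint): How far the tag of stand_c has been pushed straight down, m: 0 up, 0.020 fully down at its stop. It slides with about 2.5 N of friction and stays where it is left. Only the softest rest lets its tag go fully down; on the other two the tag catches half-way, at 0.010, and stays there as a wrong mark.
- bowl: Bystander: small green glass bowl, 110 mm across, 45 mm high. Origin: centre of its underside.
- dish: Bystander: flat blue dish, 100 mm across, 18 mm high. Origin: centre of its underside.
- stopper: Bystander: bottle stopper standing on a steel foot 52 mm across, with a glass ball on top, 75 mm high in all. Origin: centre of its underside.
- spoon: Bystander: wooden spoon about 200 mm long lying on the table. Origin: near the middle of its length, on its underside.
Not all that is in view belongs to the job. What is shaped like the stand_a but turquoise is not meant.

How it is judged:
By the outcome, as a careful person would: the job done as asked, in the order asked, and still so for the second after the job is handed in, with the robot touching nothing.
It also fails if it takes over 51 s, if anything falls off the work surface, if the arm or the gripper's body presses on something with over 40 N, if the wrist force passes 120 N, or if a joint passes its speed limit or range.

## Working session

There is one attempt and no reset: what is moved stays moved. The work goes in short steps, Python scripts to look and compute and a tool call to move; the robot and the scene stay as the last step left them, time stands still between calls to the robot, and variables do not carry over. Pictures are saved under pics/ and viewed, and the job is handed in when it is done.

Besides the shell and the picture viewer there is one more tool, called after "Request:" as name(argument=value, ...) on one line, values as JSON. step_arm: Moves the arm, as the interface text tells. Its arguments: {"type":"object","properties":{"deltas":{"type":"array"},"grip_force":{"type":"number"}},"required":["deltas"]}

```bash
mkdir -p pics; ls; python3 - <<'E'
from plant import bot, vision
import cv2,numpy as np
s=bot.sense()
for k,v in s.items(): print(k,np.round(v,4))
for n in("scene","side","wrist"):
    c=vision.capture(n)
    cv2.imwrite(f"pics/{n}0.png",c["img"][:,:,::-1]); np.savez(f"pics/{n}0.npz",**c)
    print(n,{k:np.round(c[k],3).tolist() for k in c if k not in("img","z_map")})
E
```

```text
pics
t 0.0
joints [ 1.2501  0.4694 -0.0486  1.5338  0.0241  1.141  -0.0823]
dq [-0.0007 -0.0007 -0.001  -0.0003 -0.0002  0.0007 -0.0015]
joint_efforts [ 2.00000e-04 -5.10295e+01 -4.66000e-02 -2.37708e+01  1.08000e-02
  7.60000e-03 -0.00000e+00]
position [ 0.194  -0.6459  0.2472]
tcp_rot [ 8.024e-01 -5.968e-01 -8.000e-04 -6.000e-04]
ft_force [ 0.7646 -1.0123  0.6294]
wrist_torque [-0.0038  0.0095  0.0283]
opening 0.0855
scene {'K': [[444.672, 0.0, 325.191], [0.0, 444.672, 237.524], [0.0, 0.0, 1.0]], 'R': [[0.274, 0.962, -0.011], [0.608, -0.182, -0.773], [-0.746, 0.205, -0.634]], 't': [-0.198, -0.257, 1.516]}
side {'K': [[559.1, 0.0, 316.559], [0.0, 559.1, 244.734], [0.0, 0.0, 1.0]], 'R': [[-0.938, -0.348, 0.009], [-0.249, 0.653, -0.715], [0.243, -0.673, -0.699]], 't': [0.527, 0.154, 1.356]}
wrist {'K': [[355.579, 0.0, 324.326], [0.0, 355.579, 240.978], [0.0, 0.0, 1.0]], 'mount': [[1.0, 0.001, -0.0, -0.0], [-0.001, 0.962, 0.272, -0.069], [0.001, -0.272, 0.962, -0.126], [0.0, 0.0, 0.0, 1.0]]}
```

View pics/scene0.png

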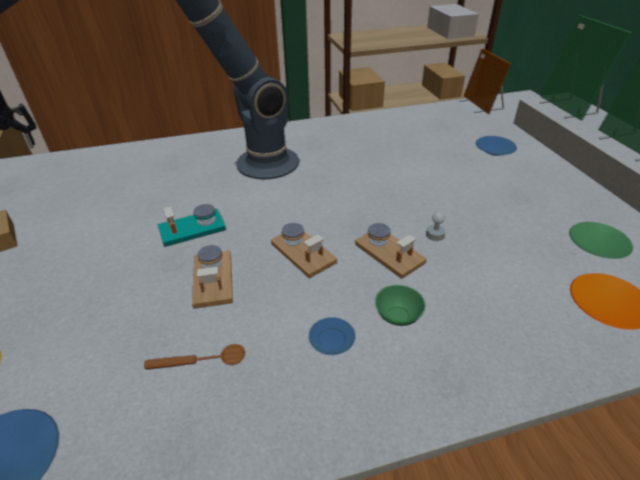

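View pics/side0.png

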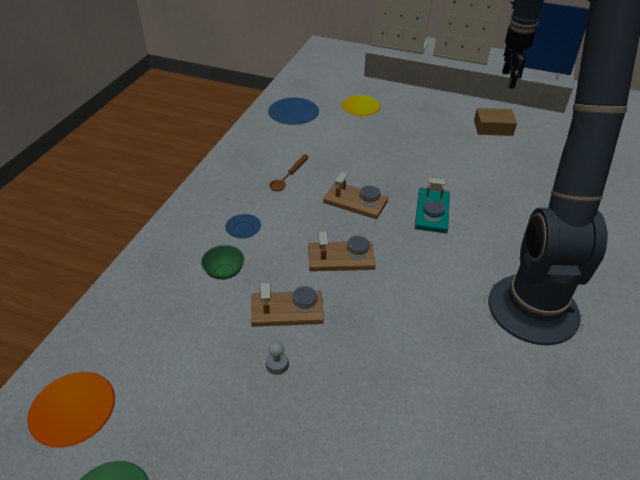

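The scene shows three beech rests, with pads at about (210,255), (293,234) and (379,233) and tags at about (208,275), (314,244) and (406,243). The turquoise one at (192,226) is the decoy and is excluded. Next I'll crop and measure.

```bash
cat > h.py <<'E'
import numpy as np,cv2
def ray(c,uv,z):
    d=np.linalg.inv(c["K"])@np.array([uv[0],uv[1],1.0]); R=c["R"];t=c["t"]
    o=-R.T@t; d=R.T@d; return o+d*(z-o[2])/d[2]
def cloud(c):
    z=c["z_map"];v,u=np.mgrid[:480,:640];K=c["K"]
    P=np.stack([(u-K[0,2])/K[0,0]*z,(v-K[1,2])/K[1,1]*z,z],-1)
    return (P-c["t"])@c["R"]
E
python3 - <<'E'
import numpy as np,cv2
from h import *
for n in("scene","side"):
    c=dict(np.load(f"pics/{n}0.npz")); img=c["img"]; W=cloud(c); hsv=cv2.cvtColor(img,cv2.COLOR_RGB2HSV)
    ok=(c["z_map"]>0)&(W[...,0]>.2)&(W[...,0]<.9)&(abs(W[...,1])<.5)
    # beech
    beech=ok&(hsv[...,0]<20)&(hsv[...,1]>90)&(W[...,2]>.008)&(W[...,2]<.03)
    k,l,st,ce=cv2.connectedComponentsWithStats(beech.astype(np.uint8))
    for i in range(1,k):
        if st[i,4]>150: 
            p=W[l==i]; r=cv2.minAreaRect((p[:,:2]*1000).astype(np.float32)); print(n,"beech",ce[i].round(),st[i,4],r, np.median(p[:,2]).round(4))
    for nm,m,z in(("pad",ok&(abs(W[...,2]-.056)<.006)&(hsv[...,1]<90)&(hsv[...,2]<125),.056),("tag",ok&(abs(W[...,2]-.078)<.006)&(hsv[...,1]<70)&(hsv[...,2]>125),.078)):
        k,l,st,ce=cv2.connectedComponentsWithStats(m.astype(np.uint8))
        for i in range(1,k):
            if st[i,4]>25:
                p=W[l==i]; print(n,nm,ce[i].round(1),st[i,4],"ray",ray(c,ce[i],z).round(4),"cloud",p.mean(0).round(4),"ext",np.ptp(p,0).round(3))
    crop=img[180:320,140:460] if n=="scene" else img[150:340,220:480]
    cv2.imwrite(f"pics/{n}crop0.png",cv2.resize(crop,None,fx=2.5,fy=2.5,interpolation=cv2.INTER_CUBIC)[:,:,::-1])
E
```

```text
scene beech [305. 257.] 1018 ((497.8348083496094, 4.874916076660156), (164.7989501953125, 86.69699096679688), 22.522430419921875) 0.0185
scene beech [392. 256.] 1142 ((560.6800537109375, 215.174072265625), (168.69430541992188, 88.09278106689453), 23.91505241394043) 0.0184
scene beech [215. 287.] 1071 ((530.18310546875, -226.45777893066406), (85.92680358886719, 167.20489501953125), 85.18106842041016) 0.0188
scene beech [172. 361.] 451 ((750.6311645507812, -305.876953125), (140.31907653808594, 16.81302261352539), 82.46334075927734) 0.0163
scene pad [203.7 210.4] 203 ray [ 0.3067 -0.2237  0.056 ] cloud [ 0.3045 -0.2238  0.0546] ext [0.054 0.054 0.008]
scene pad [292.5 230. ] 251 ray [ 0.4596 -0.0116  0.056 ] cloud [ 0.4576 -0.0112  0.0545] ext [0.056 0.054 0.008]
scene pad [379.  230.3] 252 ray [0.5239 0.1994 0.056 ] cloud [0.5219 0.2002 0.0544] ext [0.06  0.053 0.008]
scene pad [209.4 253.3] 305 ray [ 0.4903 -0.2231  0.056 ] cloud [ 0.4885 -0.2232  0.0546] ext [0.056 0.055 0.01 ]
scene pad [314.6 247.9] 39 ray [0.5435 0.0248 0.056 ] cloud [0.5453 0.0244 0.0575] ext [0.016 0.035 0.01 ]

[... 1599 characters left out ...]
ud [ 0.4533 -0.0082  0.0556] ext [0.056 0.057 0.01 ]
side pad [304.1 295.5] 386 ray [0.5178 0.2039 0.056 ] cloud [0.5179 0.2035 0.0557] ext [0.056 0.061 0.01 ]
side pad [276.8 354.1] 32 ray [0.513  0.3766 0.056 ] cloud [0.5126 0.3775 0.0574] ext [0.027 0.02  0.011]
side tag [340.8 176.4] 63 ray [ 0.5744 -0.2306  0.078 ] cloud [ 0.5743 -0.2305  0.0781] ext [0.022 0.049 0.011]
side tag [436.6 180.3] 71 ray [ 0.3145 -0.3114  0.078 ] cloud [ 0.3146 -0.312   0.0776] ext [0.045 0.03  0.009]
side tag [322.9 237.5] 95 ray [0.5363 0.0253 0.078 ] cloud [0.5363 0.0253 0.0781] ext [0.033 0.045 0.01 ]
side tag [265. 290.] 132 ray [0.601  0.2379 0.078 ] cloud [0.601  0.2379 0.0781] ext [0.033 0.05  0.01 ]
```

View pics/scenecrop0.png

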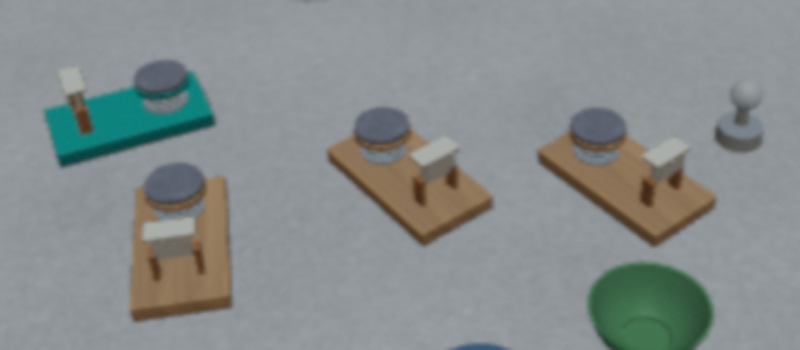

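```bash
cat >> h.py <<'E'
from scipy.spatial.transform import Rotation as Ro
def go(*ts):
    from plant import bot
    s=bot.sense(); R=Ro.from_quat(s["tcp_rot"]).as_matrix(); p=np.array(s["position"])
    print("t",round(float(s["t"]),2),"p",p.round(4),"F",np.round(s["ft_force"],2),"zdir",R[:,2].round(4),"x",R[:,0].round(4))
    for t in ts: print(t,"->",(R.T@(np.array(t)-p)/.3).round(3), "n50",round(np.linalg.norm(t-p)/.05,1))
E
python3 - <<'E'
from h import *
go((.35,-.48,.2),(.45,-.38,.2),(.56,-.2,.2),(.56,0,.2),(.52,.202,.12))
E
```

```text
t 0.15 p [ 0.1941 -0.6461  0.2475] F [ 0.06 -0.48 -0.66] zdir [-5.0e-04  1.4e-03 -1.0e+00] x [ 0.2877 -0.9577 -0.0015]
(0.35, -0.48, 0.2) -> [-0.38  -0.657  0.159] n50 4.7
(0.45, -0.38, 0.2) -> [-0.604 -1.072  0.159] n50 7.4
(0.56, -0.2, 0.2) -> [-1.073 -1.596  0.16 ] n50 11.6
(0.56, 0, 0.2) -> [-1.711 -1.788  0.161] n50 14.9
(0.52, 0.202, 0.12) -> [-2.394 -1.854  0.428] n50 18.3
```

Request:
step_arm(deltas=[[-0.08,-0.13,0.03,0,0,0,1],[-0.16,-0.26,0.06,0,0,0,1],[-0.24,-0.4,0.1,0,0,0,1],[-0.31,-0.53,0.13,0,0,0,1],[-0.38,-0.66,0.16,0,0,0,1]])

```text
t: 0.65
position: [0.352, -0.4786, 0.1998]
tcp_rot: [0.802, -0.597, -0.0, -0.0]
ft_force: [0.8, -0.1, -0.2]
opening: 0.0123
```

Request:
step_arm(deltas=[[-0.12,-0.1,0,0,0,0,1],[-0.24,-0.2,0,0,0,0,1],[-0.37,-0.3,0,0,0,0,1],[-0.49,-0.4,0,0,0,0,1],[-0.61,-0.5,0,0,0,0,1]])

```text
t: 1.15
position: [0.4424, -0.26, 0.2003]
tcp_rot: [0.802, -0.597, 0.0, 0.0]
ft_force: [1.5, -0.1, 0.6]
opening: 0.0001
```

```bash
python3 - <<'E'
from h import *
go((.56,-.1,.2),(.55,0.05,.16),(.52,.202,.12))
E
```

```text
t 1.15 p [ 0.4424 -0.26    0.2003] F [ 1.52 -0.14  0.58] zdir [ 0.e+00 -2.e-04 -1.e+00] x [ 2.876e-01 -9.578e-01  2.000e-04]
(0.56, -0.1, 0.2) -> [-0.398 -0.529  0.001] n50 4.0
(0.55, 0.05, 0.16) -> [-0.887 -0.641  0.134] n50 6.6
(0.52, 0.202, 0.12) -> [-1.401 -0.691  0.267] n50 9.5
```

Tracks well. Continue to above the left pad.

Request:
step_arm(deltas=[[-0.14,-0.07,0.03,0,0,0,1],[-0.28,-0.14,0.05,0,0,0,1],[-0.42,-0.21,0.08,0,0,0,1],[-0.56,-0.28,0.1,0,0,0,1],[-0.7,-0.35,0.13,0,0,0,1]])

```text
t: 1.65
position: [0.4824, -0.0289, 0.1613]
tcp_rot: [0.802, -0.597, 0.0, -0.0]
ft_force: [1.0, -0.3, 0.1]
opening: 0.0004
```

Request:
step_arm(deltas=[[-0.14,-0.07,0.03,0,0,0,1],[-0.28,-0.14,0.05,0,0,0,1],[-0.42,-0.21,0.08,0,0,0,1],[-0.56,-0.28,0.1,0,0,0,1],[-0.7,-0.34,0.14,0,0,0,1]])

```text
t: 2.15
position: [0.5203, 0.202, 0.1195]
tcp_rot: [0.802, -0.597, 0.001, -0.001]
ft_force: [0.1, 0.3, 0.7]
opening: 0.0002
```

```bash
python3 - <<'E'
from h import *
from plant import vision
go((.52,.202,.083),(.52,.202,.063))
for n in("side","wrist"):
    c=vision.capture(n); cv2.imwrite(f"pics/{n}1.png",c["img"][:,:,::-1])
a=cv2.imread("pics/side1.png")[200:380,180:420]; cv2.imwrite("pics/side1c.png",cv2.resize(a,None,fx=3,fy=3))
E
```

```text
t 2.15 p [0.5203 0.202  0.1195] F [0.06 0.27 0.7 ] zdir [ 1.7e-03  5.0e-04 -1.0e+00] x [ 0.2874 -0.9578  0.    ]
(0.52, 0.202, 0.083) -> [-0.     0.001  0.122] n50 0.7
(0.52, 0.202, 0.063) -> [-0.     0.001  0.188] n50 1.1
```

View pics/side1c.png

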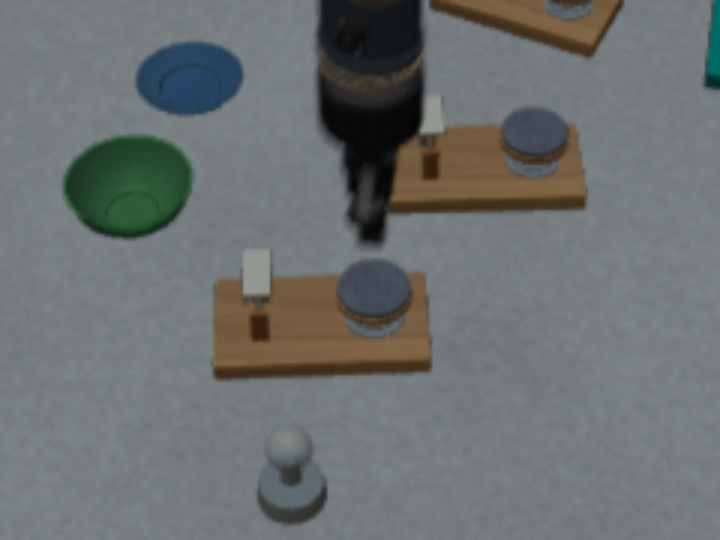

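View pics/wrist1.png

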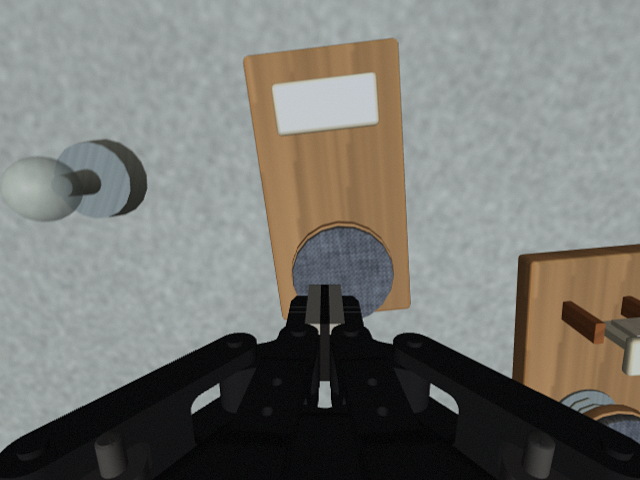

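The wrist view shows the left rest's pad centred near (343,270) and the closed fingertips at (325,290). I'll check that pad's position from this view.

```bash
cat >> h.py <<'E'
def wpt(uv,z):
    from plant import bot,vision
    s=bot.sense(); c=vision.capture("wrist"); R=Ro.from_quat(s["tcp_rot"]).as_matrix(); M=c["mount"]
    o=R@M[:3,3]+s["position"]; d=R@M[:3,:3]@np.linalg.inv(c["K"])@np.array([uv[0],uv[1],1.])
    return o+d*(z-o[2])/d[2]
E
python3 - <<'E'
from h import *
print([wpt(p,z).round(4) for p,z in(((343,273),.056),((292,270),.056),((394,270),.056),((326,104),.078))])
E
```

```text
[array([0.5177, 0.1974, 0.056 ]), array([0.5111, 0.221 , 0.056 ]), array([0.5284, 0.1631, 0.056 ]), array([0.5996, 0.2229, 0.078 ])]
```

```bash
cat >> h.py <<'E'
def wcloud(name):
    from plant import bot,vision
    s=bot.sense(); c=vision.capture("wrist"); cv2.imwrite(f"pics/{name}.png",c["img"][:,:,::-1])
    R=Ro.from_quat(s["tcp_rot"]).as_matrix(); M=c["mount"]
    z=c["z_map"];v,u=np.mgrid[:480,:640];K=c["K"]
    P=np.stack([(u-K[0,2])/K[0,0]*z,(v-K[1,2])/K[1,1]*z,z],-1)
    return (P@M[:3,:3].T+M[:3,3])@R.T+s["position"], c
E
python3 - <<'E'
from h import *
W,c=wcloud("w2"); go((.52,.202,.083))
for nm,z,lo,hi in(("tag",.078,130,256),("pad",.056,0,150)):
    g=c["img"].mean(-1); sat=np.ptp(c["img"].astype(int),axis=-1)
    m=(abs(W[...,2]-z)<.007)&(g>lo)&(g<hi)&(sat<50)&(c["z_map"]>0.12)
    k,l,st,ce=cv2.connectedComponentsWithStats(m.astype(np.uint8))
    for i in range(1,k):
        if st[i,4]>150: p=W[l==i]; print(nm,ce[i].round(),st[i],p.mean(0).round(4),cv2.minAreaRect((p[:,:2]*1000).astype(np.float32)))
for uv in((205,0) ,(343,262),(326,104),(335,180),(200,230)): print(uv,W[uv[1],uv[0]].round(4),c["z_map"][uv[1],uv[0]])
E
```

```text
t 2.5 p [0.5197 0.198  0.1193] F [ 0.34 -0.25  0.85] zdir [-0.     -0.0012 -1.    ] x [ 0.2853 -0.9584  0.0011]
(0.52, 0.202, 0.083) -> [-0.013 -0.005  0.121] n50 0.7
tag [294.  95.] [ 239   63  108   64 5381] [0.5994 0.2365 0.0778] ((599.3942260742188, 236.6748046875), (21.750764846801758, 45.695640563964844), 23.584495544433594)
tag [  7. 191.] [  0 170  19  42 492] [0.5184 0.3587 0.0724] ((517.6829833984375, 358.1554870605469), (20.903287887573242, 8.726119041442871), 3.571566343307495)
tag [622. 345.] [ 603  326   37   38 1244] [0.53   0.0365 0.0778] ((529.54150390625, 36.014930725097656), (22.33592987060547, 20.11410140991211), 26.124588012695312)
pad [ 39. 181.] [   0  152   57   65 1019] [0.5232 0.3542 0.0584] ((521.7754516601562, 357.6455078125), (33.6558723449707, 17.602474212646484), 27.46439552307129)
pad [318. 259.] [ 269  219  101   87 6184] [0.5226 0.203  0.0559] ((520.9474487304688, 202.63003540039062), (48.77423858642578, 57.54963684082031), 21.87855339050293)
pad [605. 315.] [582 304  58  32 650] [0.538  0.0341 0.0578] ((539.290283203125, 27.201854705810547), (14.421314239501953, 31.09054183959961), 28.348831176757812)
pad [614. 418.] [ 577  403   63   40 1165] [ 0.4733 -0.0104  0.0552] ((473.0359802246094, -12.911947250366211), (47.2257080078125, 15.652596473693848), 79.90992736816406)
(205, 0) [6.419e-01 3.097e-01 4.000e-04] 0.2128529
(343, 262) [0.5251 0.1893 0.0559] 0.19951913
(326, 104) [0.6    0.2219 0.0776] 0.15649286
(335, 180) [0.5639 0.2048 0.0193] 0.22332734
(200, 230) [0.5016 0.2846 0.0014] 0.25052163
```

The arm had still been moving in the earlier picture. Once it settled, the wrist cloud agrees with the fixed cameras: tag at (0.599, 0.237) and pad at (0.520, 0.203). I'll approach and take a force baseline.

Request:
step_arm(deltas=[[0,0,0.06,0,0,0,1],[0,0,0.12,0,0,0,1],[0,0,0.12,0,0,0,1],[0,0,0.12,0,0,0,1],[0,0,0.12,0,0,0,1]])

```text
t: 3.0
position: [0.5203, 0.1995, 0.0844]
tcp_rot: [0.802, -0.597, 0.001, -0.001]
ft_force: [0.8, -0.8, 0.7]
opening: 0.0001
```

```bash
cat >> h.py <<'E'
def avg(n=16):
    from plant import bot,vision
    P=[];F=[]
    for i in range(n):
        vision.capture("side"); s=bot.sense(); P.append(s["position"]);F.append(s["ft_force"])
    print("t",round(float(s["t"]),2),"p",np.mean(P,0).round(4),"F",np.mean(F,0).round(2),"sd",np.std(F,0).round(2))
E
python3 - <<'E'
from h import *
avg()
E
```

```text
t 3.8 p [0.5197 0.1999 0.0836] F [ 0.08 -0.09 -0.12] sd [0.62 0.42 0.6 ]
```

Request:
step_arm(deltas=[[0,0,0.02,0,0,0,1],[0,0,0.035,0,0,0,1],[0,0,0.045,0,0,0,1],[0,0,0.055,0,0,0,1],[0,0,0.062,0,0,0,1]])

```text
t: 4.3
position: [0.5194, 0.1998, 0.0644]
tcp_rot: [0.802, -0.597, -0.0, 0.0]
ft_force: [-0.2, -0.4, 2.2]
opening: 0.0002
```

```bash
python3 - <<'E'
from h import *
avg()
E
```

```text
t 5.1 p [0.5194 0.1998 0.0647] F [-1.09 -0.67  2.62] sd [0.5  0.5  0.41]
```

Request:
step_arm(deltas=[[0,0,0.007,0,0,0,1],[0,0,0.007,0,0,0,1]])

```text
t: 5.3
position: [0.5196, 0.1999, 0.0624]
tcp_rot: [0.802, -0.597, 0.0, -0.0]
ft_force: [-1.0, -1.3, 3.3]
opening: 0.0
```

```bash
python3 - <<'E'
from h import *
avg()
go((.456,-.0095,.0836))
E
```

```text
t 6.1 p [0.5196 0.1999 0.0626] F [-0.96 -1.06  2.62] sd [0.5  0.51 0.53]
t 6.1 p [0.5196 0.1999 0.0626] F [-0.62 -0.83  1.48] zdir [ 2.e-04 -0.e+00 -1.e+00] x [ 2.877e-01 -9.577e-01  1.000e-04]
(0.456, -0.0095, 0.0836) -> [ 0.607  0.404 -0.07 ] n50 4.4
```

About 2.7 N at 8–10 mm, so this pad is soft. I'll lift and go to the middle one.

Request:
step_arm(deltas=[[0,0,-0.1,0,0,0,1],[0,0,-0.22,0,0,0,1],[0.12,0.08,-0.24,0,0,0,1],[0.24,0.16,-0.24,0,0,0,1],[0.36,0.24,-0.24,0,0,0,1]])

```text
t: 6.6
position: [0.4816, 0.0748, 0.1349]
tcp_rot: [0.803, -0.596, 0.001, -0.001]
ft_force: [0.6, -0.3, -0.7]
opening: 0.0002
```

Request:
step_arm(deltas=[[0.12,0.08,0,0,0,0,1],[0.247,0.164,0,0,0,0,1],[0.247,0.164,0.06,0,0,0,1],[0.247,0.164,0.12,0,0,0,1],[0.247,0.164,0.16,0,0,0,1]])

```text
t: 7.1
position: [0.4556, -0.0098, 0.0856]
tcp_rot: [0.802, -0.597, -0.0, -0.0]
ft_force: [-0.0, 0.0, 0.3]
opening: -0.0002
```

```bash
python3 - <<'E'
from h import *
avg(12)
go((.456,-.0095,.065))
E
```

```text
t 7.7 p [ 0.456  -0.0091  0.0866] F [ 0.14 -0.17 -0.12] sd [0.43 0.54 0.65]
t 7.7 p [ 0.456  -0.0094  0.0869] F [0.75 0.69 0.04] zdir [ 8.e-04 -1.e-04 -1.e+00] x [ 2.877e-01 -9.577e-01  4.000e-04]
(0.456, -0.0095, 0.065) -> [0.    0.    0.073] n50 0.4
```

Request:
step_arm(deltas=[[0,0,0.025,0,0,0,1],[0,0,0.045,0,0,0,1],[0,0,0.055,0,0,0,1],[0,0,0.065,0,0,0,1],[0,0,0.075,0,0,0,1]])

```text
t: 8.2
position: [0.4557, -0.0094, 0.064]
tcp_rot: [0.802, -0.597, -0.0, 0.0]
ft_force: [-1.0, -0.6, 6.1]
opening: 0.0
```

```bash
python3 - <<'E'
from h import *
avg(16)
go((.486,-.222,.13))
E
```

```text
t 9.0 p [ 0.4557 -0.0094  0.0642] F [-1.43 -0.42  5.74] sd [0.49 0.55 0.4 ]
t 9.0 p [ 0.4557 -0.0095  0.0643] F [-2.08 -0.41  5.11] zdir [-2.e-04 -4.e-04 -1.e+00] x [ 2.876e-01 -9.577e-01  3.000e-04]
(0.486, -0.222, 0.13) -> [ 0.708  0.107 -0.219] n50 4.5
```

Middle: 5.8 N at about 8.8 mm, roughly twice as stiff. Now the right pad.

Request:
step_arm(deltas=[[0,0,-0.1,0,0,0,1],[0,0,-0.22,0,0,0,1],[0.15,0.02,-0.24,0,0,0,1],[0.3,0.045,-0.24,0,0,0,1],[0.44,0.066,-0.24,0,0,0,1]])

```text
t: 9.5
position: [0.475, -0.1433, 0.1365]
tcp_rot: [0.803, -0.597, 0.001, -0.0]
ft_force: [-0.2, 0.3, -0.4]
opening: -0.0001
```

Request:
step_arm(deltas=[[0.14,0.02,0,0,0,0,1],[0.268,0.041,0,0,0,0,1],[0.268,0.041,0.06,0,0,0,1],[0.268,0.041,0.12,0,0,0,1],[0.268,0.041,0.16,0,0,0,1]])

```text
t: 10.0
position: [0.4853, -0.2221, 0.0865]
tcp_rot: [0.802, -0.597, -0.001, 0.0]
ft_force: [0.1, -0.6, 0.3]
opening: -0.0001
```

```bash
python3 - <<'E'
from h import *
avg(12)
go((.486,-.222,.065))
E
```

```text
t 10.6 p [ 0.4862 -0.2218  0.0881] F [ 0.16 -0.02 -0.  ] sd [0.36 0.46 0.32]
t 10.6 p [ 0.4864 -0.2221  0.0885] F [0.43 0.26 0.02] zdir [ 8.e-04 -4.e-04 -1.e+00] x [ 2.877e-01 -9.577e-01  6.000e-04]
(0.486, -0.222, 0.065) -> [-0.001  0.001  0.078] n50 0.5
```

Request:
step_arm(deltas=[[0,0,0.03,0,0,0,1],[0,0,0.05,0,0,0,1],[0,0,0.06,0,0,0,1],[0,0,0.07,0,0,0,1],[0,0,0.08,0,0,0,1]])

```text
t: 11.1
position: [0.486, -0.2221, 0.0645]
tcp_rot: [0.802, -0.597, -0.0, 0.0]
ft_force: [-3.8, 0.2, 11.8]
opening: 0.0001
```

```bash
python3 - <<'E'
from h import *
avg(16)
go((.54,0,.16),(.600,.2367,.13))
E
```

```text
t 11.9 p [ 0.486  -0.2221  0.0649] F [-3.35  0.81 11.4 ] sd [0.58 0.45 0.46]
t 11.9 p [ 0.486 -0.222  0.065] F [-3.55  1.18 11.12] zdir [-7.e-04 -3.e-04 -1.e+00] x [ 2.876e-01 -9.577e-01  1.000e-04]
(0.54, 0, 0.16) -> [-0.657 -0.385 -0.317] n50 4.9
(0.6, 0.2367, 0.13) -> [-1.355 -0.804 -0.218] n50 9.5
```

Right: 11.4 N at about 8 mm. The left is clearly softest (about 2, 4.6 and 10 N scaled to 7 mm). Next I'll go above the left tag.

Request:
step_arm(deltas=[[0,0,-0.12,0,0,0,1],[0,0,-0.27,0,0,0,1],[-0.12,-0.07,-0.3,0,0,0,1],[-0.25,-0.14,-0.3,0,0,0,1],[-0.38,-0.21,-0.3,0,0,0,1]])

```text
t: 12.4
position: [0.514, -0.0938, 0.1545]
tcp_rot: [0.802, -0.597, 0.001, -0.0]
ft_force: [0.8, -0.1, 0.1]
opening: -0.0001
```

Request:
step_arm(deltas=[[-0.13,-0.08,0,0,0,0,1],[-0.26,-0.16,0,0,0,0,1],[-0.39,-0.24,0,0,0,0,1],[-0.52,-0.32,0,0,0,0,1],[-0.65,-0.4,0,0,0,0,1]])

```text
t: 12.9
position: [0.5725, 0.1282, 0.1535]
tcp_rot: [0.802, -0.597, -0.0, 0.0]
ft_force: [-0.0, -1.0, -0.6]
opening: -0.0004
```

Request:
step_arm(deltas=[[-0.12,-0.07,0,0,0,0,1],[-0.22,-0.13,0,0,0,0,1],[-0.32,-0.19,0.02,0,0,0,1],[-0.32,-0.19,0.05,0,0,0,1],[-0.32,-0.19,0.05,0,0,0,1]])

```text
t: 13.4
position: [0.5981, 0.235, 0.1368]
tcp_rot: [0.803, -0.596, -0.001, 0.002]
ft_force: [-0.8, -0.9, -0.4]
opening: 0.0001
```

```bash
python3 - <<'E'
from h import *
avg(8)
go((.600,.2367,.1))
W,c=wcloud("w3")
g=c["img"].mean(-1); sat=np.ptp(c["img"].astype(int),axis=-1)
m=(abs(W[...,2]-.078)<.007)&(g>130)&(sat<50)&(c["z_map"]>0.1)
k,l,st,ce=cv2.connectedComponentsWithStats(m.astype(np.uint8))
for i in range(1,k):
    if st[i,4]>300: p=W[l==i]; print(ce[i].round(),st[i],p.mean(0).round(4))
E
```

```text
t 13.8 p [0.5996 0.2334 0.139 ] F [-0.23 -0.01  0.25] sd [0.17 0.32 0.51]
t 13.8 p [0.5998 0.234  0.1396] F [-0.44 -0.   -0.67] zdir [ 8.e-04 -1.e-04 -1.e+00] x [ 2.864e-01 -9.581e-01  3.000e-04]
(0.6, 0.2367, 0.1) -> [-0.008 -0.003  0.132] n50 0.8
[320. 266.] [ 278  245   84   43 2851] [0.6    0.2367 0.0778]
[ 78. 327.] [ 60 309  38  35 859] [0.5192 0.3647 0.0732]
```

View pics/w3.png

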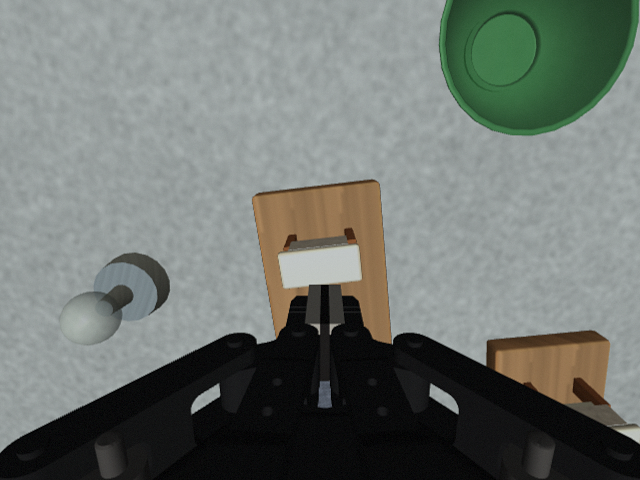

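The view shows the tag plate at (320,266) with the fingertips over its rear edge in perspective. In metres the tag is at (0.600, 0.237) and the TCP is within 3 mm of it. Pressing down now.

Request:
step_arm(deltas=[[-0.008,-0.005,0.06,0,0,0,1],[-0.008,-0.005,0.11,0,0,0,1],[-0.008,-0.005,0.13,0,0,0,1],[-0.008,-0.005,0.13,0,0,0,1]])

```text
t: 14.25
position: [0.5995, 0.237, 0.0987]
tcp_rot: [0.802, -0.597, -0.001, 0.001]
ft_force: [1.0, -0.4, 1.3]
opening: 0.0001
```

```bash
python3 - <<'E'
from h import *
avg(8)
go((.6005,.2367,.0745))
E
```

```text
t 14.65 p [0.6005 0.2377 0.1005] F [ 0.13 -0.27  0.33] sd [0.35 0.36 0.57]
t 14.65 p [0.6005 0.2377 0.1006] F [ 0.34 -0.98  0.32] zdir [ 8.e-04  2.e-04 -1.e+00] x [ 0.2877 -0.9577  0.    ]
(0.6005, 0.2367, 0.0745) -> [0.003 0.001 0.087] n50 0.5
```

Request:
step_arm(deltas=[[0.003,0,0.02,0,0,0,1],[0.003,0,0.035,0,0,0,1],[0.003,0,0.05,0,0,0,1],[0.003,0,0.065,0,0,0,1],[0.003,0,0.08,0,0,0,1]])

```text
t: 15.15
position: [0.6011, 0.2371, 0.076]
tcp_rot: [0.802, -0.597, 0.0, -0.001]
ft_force: [1.8, 0.6, 1.8]
opening: 0.0001
```

Request:
step_arm(deltas=[[0,0,0.004,0,0,0,1],[0,0,0.008,0,0,0,1]])

```text
t: 15.35
position: [0.601, 0.237, 0.075]
tcp_rot: [0.802, -0.597, 0.0, -0.0]
ft_force: [-2.2, -1.6, 15.8]
opening: -0.0001
```

```bash
python3 - <<'E'
from h import *
avg(10)
E
```

```text
t 15.85 p [0.6009 0.237  0.0751] F [-0.84 -0.35  9.42] sd [0.37 0.47 0.57]
```

The tag reached its stop: fingertip at 58 mm height with 9.4 N. I'll lift clear and verify.

Request:
step_arm(deltas=[[0,0,-0.06,0,0,0,1],[0,0,-0.2,0,0,0,1],[0,0,-0.36,0,0,0,1],[0,0,-0.5,0,0,0,1],[0,0,-0.6,0,0,0,1]])

```text
t: 16.35
position: [0.6003, 0.2367, 0.2561]
tcp_rot: [0.802, -0.597, 0.0, -0.0]
ft_force: [1.0, 0.8, 0.3]
opening: 0.0
```

Request:
step_arm(deltas=[[0,0.1,-0.05,0,0,0,1],[0,0.2,-0.05,0,0,0,1],[0,0.3,-0.05,0,0,0,1],[0,0.3,-0.05,0,0,0,1],[0,0.3,-0.05,0,0,0,1]])

```text
t: 16.85
position: [0.5137, 0.2103, 0.2683]
tcp_rot: [0.802, -0.597, 0.0, 0.001]
ft_force: [0.0, 0.6, 0.6]
opening: -0.0001
```

```bash
python3 - <<'E'
from h import *
from plant import vision
avg(6)
W,c=wcloud("w4")
for n,C in(("wrist",(W,c)),("side",None),("scene",None)):
    if C is None: c=vision.capture(n); W=cloud(c)
    g=c["img"].mean(-1); sat=np.ptp(c["img"].astype(int),axis=-1)
    for zz in(.078,.068,.058):
      m=(abs(W[...,2]-zz)<.005)&(g>125)&(sat<50)&(c["z_map"]>0.1)&(abs(W[...,1])<.3)&(W[...,0]>.5)&(W[...,0]<.64)
      k,l,st,ce=cv2.connectedComponentsWithStats(m.astype(np.uint8))
      for i in range(1,k):
        if st[i,4]>40: p=W[l==i]; print(n,zz,ce[i].round(),st[i,4],p.mean(0).round(4))
    cv2.imwrite(f"pics/{n}_end.png",c["img"][:,:,::-1])
a=cv2.imread("pics/side_end.png")[140:390,180:470]; cv2.imwrite("pics/end_c.png",cv2.resize(a,None,fx=2.3,fy=2.3))
E
```

```text
t 17.15 p [0.5148 0.2108 0.2683] F [-0.05  0.23 -0.25] sd [0.48 0.26 0.43]
wrist 0.078 [522. 255.] 1073 [0.5352 0.0242 0.0777]
wrist 0.058 [324. 117.] 1288 [0.5992 0.2367 0.0577]
side 0.078 [341. 176.] 67 [ 0.5747 -0.2316  0.0772]
side 0.078 [323. 237.] 93 [0.5365 0.025  0.078 ]
side 0.058 [265. 296.] 116 [0.601  0.2383 0.0582]
scene 0.078 [313. 240.] 124 [0.5378 0.0239 0.0767]
scene 0.078 [207. 271.] 153 [ 0.5754 -0.2315  0.0769]
scene 0.058 [405. 247.] 122 [0.6028 0.237  0.0567]
```

View pics/end_c.png

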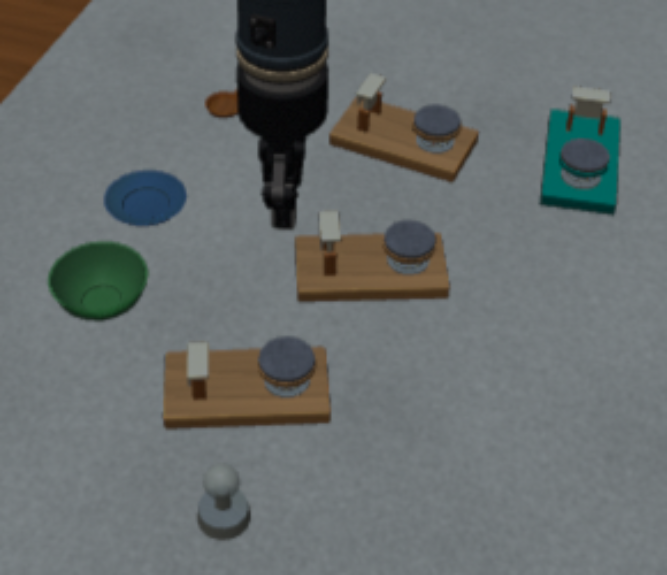

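View pics/scene_end.png

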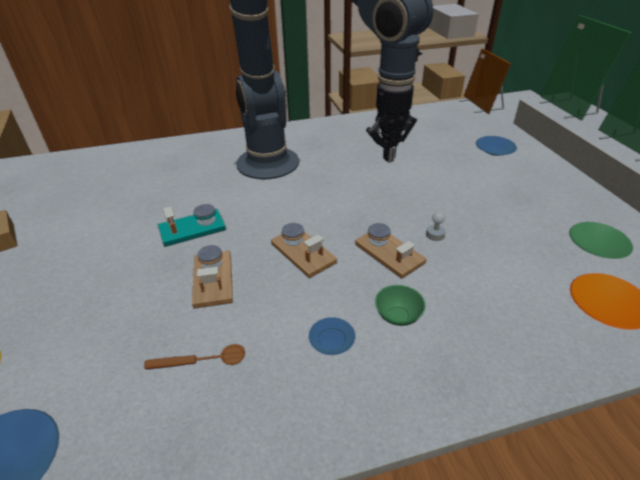

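The left tag, at (405,247) in the scene view, is down at 58 mm. The middle tag (313,240) and right tag (207,271) are still up at 78 mm. The rests and bystanders are where they were and the arm is clear.

```bash
python3 -c "
from plant import bot
print(bot.hand_in())"
```

```text
the job is handed in; nothing more can be done
None
```

I found the left rest to be the softest, pushed its white tag fully down, and handed the job in at about 17 s of robot time. I pressed the pads in order from left to right with the gripper shut:

| Rest | Depth pressed | Force felt |
|---|---|---|
| Left | 8.3–10.4 mm | 2.7 N |
| Middle | 8.8 mm | 5.8 N |
| Right | 8.1 mm | 11.4 N |

- **Tags:** In the last images the left tag stands at about 58 mm in all three views, which is fully down. The middle and right tags are still up at about 78 mm.
- **Rests and other objects:** The tag positions agree with the first images to within about 2 mm, so the rests have not moved. By eye, the glassware and spoon look unmoved too. The arm was clear of everything, and I saw at most about 16 N on the wrist.
- **Disagreement:** One early wrist-camera estimate of the left rest was about 10 mm off because the arm was still settling. A second picture after it stopped agreed with the fixed cameras.
- **Uncertain reading:** On the left pad, pressing 2 mm further did not raise the averaged force above the noise. The gap to the other two pads is still clear.

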